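# Close up the swing-away label press and lock its lever

## Task

Close up the label press for the night: first push the purple brush off its orange-red pad with the fingers, so that it lies on the worktop, then push the press's head round by its black handle until it stops squarely over the pad, and then press that handle down until it snaps past centre and stays down by itself. Everything is done by pushing and pressing: pick nothing up, do not let the head hit the brush, and leave the other things where they stand.

Things in the scene. Friction and masses are not known exactly. Their poses are not given: they have to be found in the camera images.
- press: Slate-blue heat-seal label press, fixed to the worktop; its base is 100 mm wide. Origin on the worktop under the pad's centre; x points from the pad to the column behind it, y to the operator's left, z up. The upright steel column, on which the head swings, stands at x = +150 mm, y = 0 and is 245 mm tall; a pale control box stands behind it.
- pad_top (a point): Centre of the pad's level top, 44 mm above the worktop; axes as the press's. The orange-red silicone pad measures 96 mm along x and 116 mm along y on a bed of 100 x 120 mm; nothing sticks out beyond it at the front, left and right, so a thing pushed over these edges drops on to the worktop.
- press_head (a joint): Swing of the head about the column, rad. 0: fixed stop, head squarely over the pad. Grows as the head swings out to the operator's left (clockwise from above); starts at 1.05 to 1.3. Stays where it is left (0.45 N m of friction). Its plate, 98 x 118 mm, is centred 150 mm from the column, underside 63 mm above the worktop while the lever is up; the arm above is 60 mm wide, top at 235 mm.
- press_lever (a joint): Toggle lever on the head, rad. 0: up, rising forwards at 45 degrees from its pivot; 0.785: dead centre, lever level; 0.925: locked on its stop, 8 degrees below level. Before dead centre a spring pushes it back up (some 10 N downwards on the grip moves it); past it, it snaps down by itself and stays (5 N upwards would free it). It drives the heated plate down 19 mm.
- lever_pivot (a point): Pivot of the toggle lever: 140 mm from the column's axis towards the head's front, 205 mm above the worktop. The x axis points back along the head to the column, y to the head's left, z up; the lever turns about the y axis.
- grip_mid (a point): Middle of the lever's level cross grip: a black rubber bar with orange ends, 27 mm in diameter (ends 29 mm), 90 mm long, on a 15 mm steel shank from the pivot. Its axis is 105 mm from the pivot: 279 mm above the worktop and 214 mm from the column when up, 190 mm above and 244 mm from it when locked. The y axis of this point runs along the bar, to the head's left.
- grip_outer_end (a point): Centre of the grip's left end face (29 mm in diameter), 45 mm from its middle: the outer end while the head is swung out. Pushing here, round the column, brings the head back over the pad.
- brush_mid (a point): Purple-backed collar brush, 30 x 85 x 23 mm, about 70 g, loose, lying bristles down on the pad. The point is its centre, half-way up; its y axis is the brush's length.
- scissors: Scissors with blue handles, 87 x 199 x 9 mm, lying on the worktop; origin under the middle. Bystander.
- tape_roll: Roll of cream tape, about 97 mm across and 25 mm high, lying on the worktop; origin under its centre. Bystander.
- soda_jar: Small jar with a dark lid and green label, 44 mm across, 105 mm tall, standing; origin under its centre. Bystander.
- spool_cream: Spool of cream thread, 30 mm across, 48 mm tall, standing; origin under its centre. Bystander.
- balm_pot: Round grey and white pot, 69 mm across, 41 mm tall; origin under its centre. Bystander.
- dosing_cup: Pale blue measuring cup with a tab handle, 71 x 90 x 62 mm; origin under it. Bystander.
- brush: The same brush; origin in the middle of its underside.

How it is judged:
On the way, in this order (a step that is already met when the one before it is completed fails the run):
1. the brush is off the pad and lies on the worktop beside the press ((x of brush_mid in the frame of press below -0.052 m or y of brush_mid in the frame of press below -0.062 m or y of brush_mid in the frame of press above 0.062 m) and height (world z) of brush_mid between 0 and 0.036 m), for 0.2 s.
2. the head stands at its stop, over the pad (value of joint press_head below 0.04 rad), for 0.2 s.
3. the lever has snapped past centre and is locked down (value of joint press_lever above 0.85 rad), for 0.2 s.
At the end, for the whole second after the job is handed in: The brush's centre is outside the pad at the front or a side (more than 52 mm in front of, or 62 mm beside, the pad's centre) and less than 36 mm above the worktop, at rest; the head's swing is below 0.04 rad; the lever is beyond 0.85 rad (locked past dead centre) and still (all of step 1 and value of joint press_head below 0.04 rad and value of joint press_lever above 0.85 rad and velocity of joint press_lever between -0.05 and 0.05 rad/s and linear speed of brush below 0.02 m/s); the robot touches nothing.
It fails at once if the brush is picked up (its centre more than 85 mm above the worktop) (height (world z) of brush_mid above 0.085 m).
It fails at once if the head hits the brush (contact force between press_head and brush above 0.5 N).
It fails at once if another thing is moved by more than 25 mm (distance of any of scissors, tape_roll, soda_jar, spool_cream, balm_pot, dosing_cup from where it was at the start of the episode above 0.025 m).
It also fails if it takes over 54 s, if anything falls off the work surface, if the arm or the gripper's body presses on something with over 40 N, if the wrist force passes 120 N, or if a joint passes its speed limit or range.

## Robot

A 7-joint arm with a two-finger parallel gripper is mounted at the origin on a cart in front of the work surface, level with it; the furniture and walls round the work are solid. World frame = base frame: x ahead of the robot, y to its left, z up, the work surface at z = 0. Lengths are in m, angles in rad, forces in N, time in s.
With the tool pointing down it reaches from about 0.425 to 0.875 m from the base axis. Payload 4.7 kg.
Tool frame: the origin (TCP) lies at the very end of the fingers, on their centre line; the grasp point (between the pads) lies 19 mm behind it; x points along the fingers, z is the direction in which the jaws open and shut, and the axes are right-handed (so a half turn about x gives the same grasp; the last joint's range is limited). The gripper opens to 87 mm and grips with 3 to 60 N. Pads are 19 mm wide; open, the fingers measure 117 mm over their backs; the gripper's body (75 mm by 190 mm) begins 51 mm behind the grasp point.
Start: joints at [1.304, 0.321, -0.07, 1.45, 0.023, 1.371, -0.057], TCP at [0.18, -0.625, 0.223] pointing down, gripper open.
Joint ranges: [-2.86, 2.86], [-0.3, 2.09], [-1.38, 1.24], [0.06, 2.45], [-1.56, 4.7], [0.09, 2.05], [-2.69, 2.69]. Speed limits (rad/s): [2.57, 2.57, 3.14, 3.14, 3.14, 3.14, 3.14].

## Interface

Orientations are given as a rotation vector (axis times angle).
In Python, from bench import * gives the robot as it stands.
- The arm moves only by the shell command python3 -m handwheel 'ROWS' [OPENING] [FORCE]. ROWS is JSON, a list of rows, each an object with "xyz": the shift along the world's x, y, z in cm, a list of three; "angular": the turn, a rotation vector about the world's x, y, z in degrees, a list of three. A call has 1 to 5 rows; each row shifts and turns the pose as measured when the row begins; what a row does not reach is not made up. A row lasts 1/12 s, in which the tool goes at most 41.7 mm and 7.16 degrees, less where a joint would pass 70% of its speed; a pose out of reach is approached as far as the arm can. A call with a gripper value outside its range is refused whole. OPENING is the finger opening in cm, from 0 to 8.7, set as the call begins (- or left out, the last holds). The fingers move at their own pace and stop on an object; FORCE is the grip in N (left out, the last holds). Time passes only in rows, so rows that do not move let the fingers close. It gives the time, the measured TCP pose, the force and the opening at its end, in the units of the state.
- get_state(): the state, without advancing time (a new reading comes with each control period).
- get_image(name): name is "scene" or "side" or "wrist"; returns a dict with "pixels" (420x560x3 uint8, blue, green, red), "K" (3x3 intrinsics, pixels), "cam_to_world" (4x4, takes a point from camera to world coordinates). Camera axes: x right, y down, z forward; pixel columns grow to the right and rows downward; lengths in m; the calibration is good to about 2 mm. A picture is of the moment at which its call begins. There is no depth.
- close_job(): hands the job in, once; it reports no verdict.
The state is a dict: "time": time; "joint_positions": joint angles; "qd": joint speeds; "joint_torque": joint torques, N m; "position": TCP position; "tool_rot": TCP orientation; "ft_force": force on the tool from outside, world axes, zero at the start; "torque": the same for the moment, N m; "grip_width": opening from 0.0 (shut) to 1.0 (fully open).
Only numpy, scipy, OpenCV 4.12 (cv2) and the standard library are available. Lean on these libraries where they do the work, as an engineer would, in place of code of your own. Each camera call takes 0.05 s, during which the arm holds its last target.

## Working session

There is one attempt and no reset: what is moved stays moved. The work goes in short steps, Python scripts to look and compute and a shell command to move; the robot and the scene stay as the last step left them, time stands still between calls to the robot, and variables do not carry over. Pictures are saved under pics/ and viewed, and the job is handed in when it is done.

```bash
mkdir -p pics; ls; python3 - <<'E'
from bench import *
import cv2
print(get_state())
for n in ["scene","side","wrist"]:
    d=get_image(n); cv2.imwrite(f"pics/{n}0.png",d["pixels"]); print(n,d["K"].tolist() if hasattr(d["K"],'tolist') else d["K"],d["cam_to_world"])
E
```

```text
pics
{'time': 0.0, 'joint_positions': array([ 1.30408302,  0.32178335, -0.07006443,  1.45168422,  0.02260903,
        1.37077208, -0.05689431]), 'qd': array([-6.19007191e-04,  1.12720859e-03, -8.69474540e-04, -1.21473896e-04,
        8.30343671e-05,  1.47995372e-03,  6.33627667e-04]), 'joint_torque': array([ 8.93515025e-04, -4.91278732e+01, -4.03429773e-01, -3.12523162e+01,
       -6.38392568e-02,  4.37599292e-02,  1.78919800e-04]), 'position': array([ 0.17992404, -0.62403098,  0.22148246]), 'tool_rot': array([ 1.00095547,  1.33065473, -0.99924891]), 'ft_force': array([-0.25640758, -0.70803307, -0.59678114]), 'torque': array([-0.01763462, -0.01148968, -0.01872903]), 'grip_width': 0.9974121393929949}
scene [[391.94628558688703, 0.0, 287.7974899051655], [0.0, 391.94628558688703, 207.8279083996688], [0.0, 0.0, 1.0]] [[-0.49141833 -0.5373604   0.68538444 -0.13724028]
 [-0.87069511  0.32115389 -0.37249189  0.48828917]
 [-0.01995149 -0.77981022 -0.62569798  0.8029236 ]
 [ 0.          0.          0.          1.        ]]
side [[477.0761777778472, 0.0, 283.54273826945325], [0.0, 477.0761777778472, 205.2393790122613], [0.0, 0.0, 1.0]] [[-0.6671371  -0.45293622  0.59141936 -0.19523954]
 [-0.74479615  0.39023267 -0.54129212  0.81160119]
 [ 0.01437965 -0.80160292 -0.59768385  0.92693408]
 [ 0.          0.          0.          1.        ]]
wrist [[333.8820321668975, 0.0, 278.6683290499238], [0.0, 333.8820321668975, 213.68820095810068], [0.0, 0.0, 1.0]] [[ 0.27738373 -0.91729865 -0.28569469  0.25853378]
 [-0.96075414 -0.26580062 -0.07938203 -0.60230125]
 [-0.0031208   0.29650165 -0.95502724  0.38287923]
 [ 0.          0.          0.          1.        ]]
```

View pics/scene0.png

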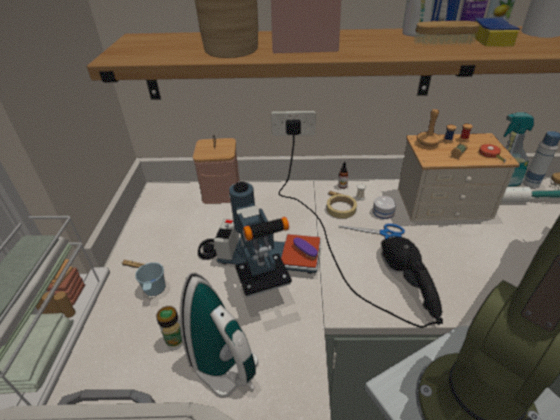

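View pics/side0.png

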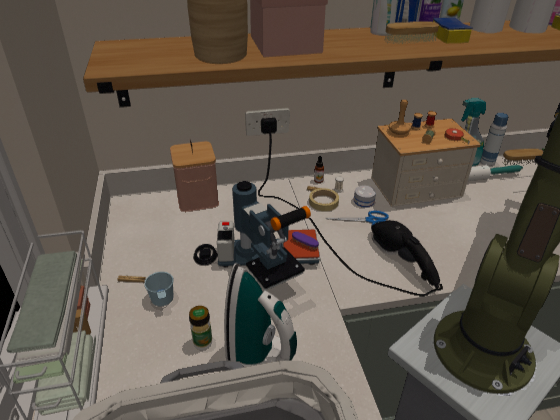

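View pics/wrist0.png

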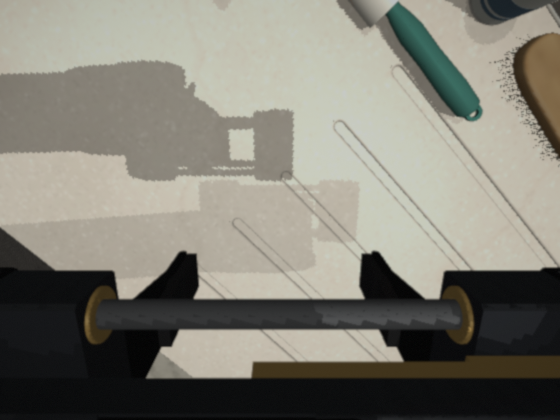

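The scene camera shows the press at about (262,245), with the head swung over the table's camera side and the brush at (305,247). I'll zoom in next.

```bash
python3 - <<'E'
import cv2
a=cv2.imread("pics/scene0.png")[165:305,185:345]; cv2.imwrite("pics/sz.png",cv2.resize(a,None,fx=4.3,fy=4.3,interpolation=cv2.INTER_CUBIC))
a=cv2.imread("pics/side0.png")[165:305,185:345]; cv2.imwrite("pics/dz.png",cv2.resize(a,None,fx=4.3,fy=4.3,interpolation=cv2.INTER_CUBIC))
E
```

```text
(no output)
```

View pics/sz.png

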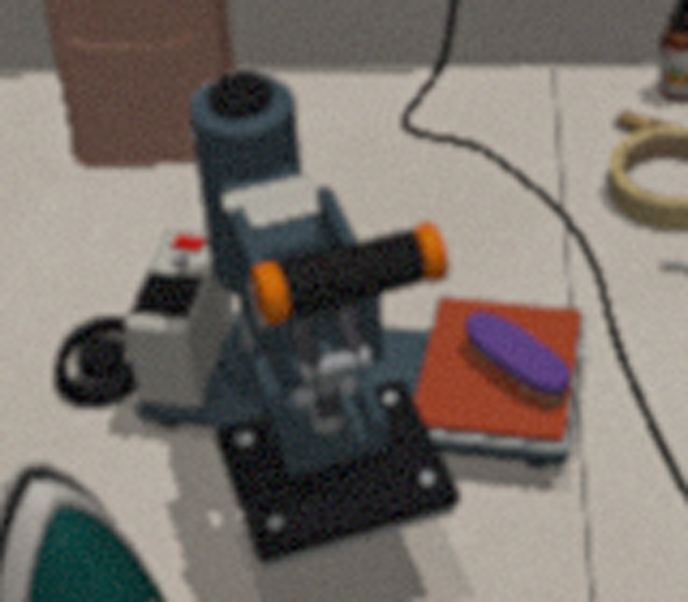

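View pics/dz.png

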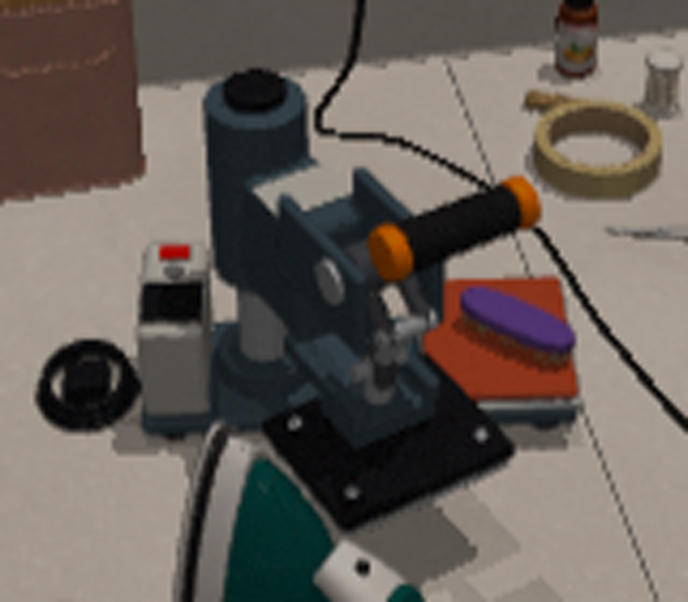

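```bash
cat > h.py <<'E'
from bench import *
import numpy as np, cv2, pickle
def ray(d,p):
    K=np.array(d["K"]);T=np.array(d["cam_to_world"]); r=T[:3,:3]@np.linalg.solve(K,[p[0],p[1],1]); return T[:3,3],r
def onz(d,p,z):
    o,r=ray(d,p); return o+r*(z-o[2])/r[2]
def tri(*dp):
    A=np.zeros((3,3));b=np.zeros(3)
    for d,p in dp:
        o,r=ray(d,p); r=r/np.linalg.norm(r); M=np.eye(3)-np.outer(r,r);A+=M;b+=M@o
    return np.linalg.solve(A,b)
def proj(d,X):
    K=np.array(d["K"]);T=np.array(d["cam_to_world"]); c=T[:3,:3].T@(np.asarray(X)-T[:3,3]); q=K@c; return q[:2]/q[2]
def z(u,v): return (185+u/4.3-.4,165+v/4.3-.4)
E
python3 - <<'E'
from h import *
S=get_image("scene");D=get_image("side")
np.set_printoptions(precision=4,suppress=True)
print("pad S",[onz(S,z(*p),.044) for p in [(443,298),(580,306),(558,438),(415,428)]])
print("pad D",[onz(D,z(*p),.044) for p in [(452,282),(560,278),(578,398),(472,402)]])
print("brush S",[onz(S,z(*p),.067) for p in [(470,320),(568,388)]])
print("brush D",[onz(D,z(*p),.067) for p in [(463,295),(573,348)]])
print("grip L",tri((S,z(272,291)),(D,z(391,252))),"R",tri((S,z(430,251)),(D,z(522,203))))
print("coltop",onz(S,z(242,95),.25),onz(D,z(255,90),.25))
print("knob tri",tri((S,z(242,95)),(D,z(255,90))))
E
```

```text
pad S [array([0.5906, 0.0954, 0.044 ]), array([0.5377, 0.0215, 0.044 ]), array([0.4461, 0.097 , 0.044 ]), array([0.4973, 0.1677, 0.044 ])]
pad D [array([0.5768, 0.079 , 0.044 ]), array([0.5322, 0.0209, 0.044 ]), array([0.4407, 0.0961, 0.044 ]), array([0.4817, 0.149 , 0.044 ])]
brush S [array([0.5419, 0.1027, 0.067 ]), array([0.4598, 0.0817, 0.067 ])]
brush D [array([0.5423, 0.1016, 0.067 ]), array([0.4587, 0.0843, 0.067 ])]
grip L [0.4053 0.2844 0.283 ] R [0.3871 0.2114 0.2882]
coltop [0.5983 0.2166 0.25  ] [0.6011 0.2187 0.25  ]
knob tri [0.6092 0.2126 0.2424]
```

The zooms put the pad's corners at about (288,234), (319,236) and (314,267) in scene, and the brush across the pad at (306,247). The grip runs from (248,232) to (285,223). Next I'll check the bystanders and worktop edges, and whether the planned rake position clears the head.

```bash
cat > m.py <<'E'
from h import *
C=np.array([.5195,.096]); yaw=np.radians(51.3)
R=np.array([[np.cos(yaw),-np.sin(yaw)],[np.sin(yaw),np.cos(yaw)]])
def w(p): return C+R@np.array(p)
def pr(q): return R.T@(np.array(q)[:2]-C)
E
python3 - <<'E'
from m import *
np.set_printoptions(precision=3,suppress=True)
S=get_image("scene");D=get_image("side")
for n,p,zz in [("tape",(342,206),.012),("sciss",(372,231),0),("jar",(170,325),.05),("cup",(151,280),.03),("spool",(361,191),.02),("pot",(384,208),.02),("edge",(325,329),0),("edge2",(435,329),0),("edge3",(325,380),0),("edgeR",(540,329),0),("cable",(342,268),0),("cable2",(325,240),0),("dryer",(400,255),.05),("iron tip",(190,280),.1),("shelf",(130,70),.5),("shelf2",(500,70),.5)]:
    q=onz(S,p,zz); print(n,q,pr(q))
# model check reprojections
from math import *
col=w([.15,0])
for s in (1.05,1.1,1.15,1.2):
    f=R@np.array([-cos(s),sin(s)]); l=np.array([f[1],-f[0]])
    l=R@np.array([sin(s),cos(s)])
    for n,e in (("L",.045),("R",-.045)):
        X=np.r_[col+.214*f+e*l,.279]; print(s,n,X,proj(S,X),proj(D,X))
print("col top",proj(S,np.r_[col,.245]),proj(D,np.r_[col,.245]))
print("obs S L",z(272,291),"R",z(430,251),"col",z(242,95)," D L",z(391,252),"R",z(522,203),"col",z(255,90))
for p in [(-.048,.058),(-.048,-.058),(.048,-.058)]: print(proj(S,np.r_[w(p),.044]),proj(D,np.r_[w(p),.044]))
print("obs",[z(558,438),z(580,306)],[z(415,428)],[z(578,398),z(560,278)])
E
```

```text
tape [ 0.647 -0.138  0.012] [-0.102 -0.246]
sciss [ 0.514 -0.154  0.   ] [-0.199 -0.152]
jar [0.456 0.475 0.05 ] [0.257 0.286]
cup [0.631 0.479 0.03 ] [0.369 0.152]
spool [ 0.673 -0.233  0.02 ] [-0.161 -0.325]
pot [ 0.563 -0.239  0.02 ] [-0.234 -0.244]
edge [ 0.3    0.159 -0.   ] [-0.088  0.211]
edge2 [ 0.17  -0.063  0.   ] [-0.342  0.173]
edge3 [0.196 0.228 0.   ] [-0.099  0.335]
edgeR [ 0.048 -0.273  0.   ] [-0.582  0.137]
cable [ 0.437  0.012 -0.   ] [-0.117  0.012]
cable2 [ 0.553 -0.01   0.   ] [-0.061 -0.092]
dryer [ 0.361 -0.117  0.05 ] [-0.265 -0.01 ]
iron tip [0.515 0.4   0.1  ] [0.234 0.194]
shelf [0.808 0.369 0.5  ] [ 0.394 -0.055]
shelf2 [ 0.371 -0.312  0.5  ] [-0.411 -0.139]
1.05 L [0.409 0.29  0.279] [244.524 233.916] [272.318 224.969]
1.05 R [0.395 0.202 0.279] [287.109 222.794] [306.503 211.515]
1.1 L [0.413 0.301 0.279] [238.986 234.471] [267.487 225.998]
1.1 R [0.395 0.212 0.279] [282.487 224.685] [303.063 213.532]
1.15 L [0.418 0.311 0.279] [233.437 234.841] [262.555 226.879]
1.15 R [0.395 0.223 0.279] [277.687 226.442] [299.414 215.456]
1.2 L [0.423 0.32  0.279] [227.898 235.023] [257.541 227.606]
1.2 R [0.396 0.234 0.279] [272.724 228.056] [295.563 217.281]
col top [239.898 184.856] [242.759 184.283]
obs S L (247.85581395348837, 232.27441860465117) R (284.6, 222.9720930232558) col (240.87906976744185, 186.69302325581396)  D L (275.5302325581396, 223.2046511627907) R (305.99534883720935, 211.8093023255814) col (243.90232558139533, 185.53023255813955)
[315.468 266.619] [318.409 256.272]
[319.841 236.473] [313.882 229.013]
[286.379 233.274] [280.898 229.808]
obs [(314.36744186046514, 266.4604651162791), (319.4837209302326, 235.76279069767443)] [(281.11162790697676, 264.13488372093025)] [(319.01860465116283, 257.15813953488373), (314.8325581395349, 229.2511627906977)]
```

The model reprojects to within about 3 px, and the swing is about 1.05–1.1. Next I raise the tool, then travel while turning it about +234° so the camera faces away from the head.

```bash
python3 -m handwheel '[{"xyz":[0,0,4],"angular":[0,0,7]},{"xyz":[0,0,4],"angular":[0,0,7]},{"xyz":[0,0,4],"angular":[0,0,7]},{"xyz":[0,0,4],"angular":[0,0,7]},{"xyz":[1,1,3],"angular":[0,0,7]}]' 2.5 20
python3 - <<'E'
from h import *
s=get_state(); print(s["joint_positions"].round(2), cv2.Rodrigues(s["tool_rot"])[0].round(3).tolist())
S=get_image("scene");D=get_image("side")
print(tri((S,(103,80)),(D,(95,68))))
E
```

```text
time: 0.77
position: [0.1845, -0.609, 0.4065]
tool_rot: [0.532, 1.53, -0.518]
ft_force: [-0.8, -0.7, 0.0]
grip_width: 0.705
[ 1.33  0.3  -0.15  1.12  0.06  1.75  0.53] [[-0.019, 0.62, 0.784], [0.016, 0.785, -0.62], [-1.0, 0.001, -0.025]]
[0.87242628 0.42331458 0.49550469]
```

```bash
python3 -m handwheel '[{"xyz":[1.5,2.5,0],"angular":[0,0,7]},{"xyz":[1.5,2.5,0],"angular":[0,0,7]},{"xyz":[1.5,2.5,0],"angular":[0,0,7]},{"xyz":[1.5,2.5,0],"angular":[0,0,7]},{"xyz":[1.5,2.5,0],"angular":[0,0,7]}]' >/dev/null
python3 -m handwheel '[{"xyz":[1.5,2.5,0],"angular":[0,0,7]},{"xyz":[1.5,2.5,0],"angular":[0,0,7]},{"xyz":[1.5,2.5,0],"angular":[0,0,7]},{"xyz":[1.5,2.5,0],"angular":[0,0,7]},{"xyz":[1.5,2.5,0],"angular":[0,0,7]}]'
python3 -m handwheel '[{"xyz":[1.2,2.8,0],"angular":[0,0,7]},{"xyz":[1.2,2.8,0],"angular":[0,0,7]},{"xyz":[1.2,2.8,0],"angular":[0,0,7]},{"xyz":[1.2,2.8,0],"angular":[0,0,7]},{"xyz":[1.2,2.8,0],"angular":[0,0,7]}]'
python3 -c "
from h import *
s=get_state(); print(s['joint_positions'].round(2), cv2.Rodrigues(s['tool_rot'])[0].round(3).tolist())"
```

```text
time: 1.7
position: [0.3389, -0.3513, 0.4041]
tool_rot: [-0.455, 1.542, 0.446]
ft_force: [0.4, -0.9, -0.4]
grip_width: 0.283
time: 2.12
position: [0.4005, -0.2036, 0.4006]
tool_rot: [-0.941, 1.38, 0.926]
ft_force: [0.4, -0.2, -0.2]
grip_width: 0.287
[ 1.02 -0.13 -0.54  1.58 -0.05  1.68  1.67] [[-0.009, -0.932, 0.363], [-0.017, 0.363, 0.932], [-1.0, 0.002, -0.019]]
```

```bash
python3 -m handwheel '[{"xyz":[1.2,3,0],"angular":[0,0,7]},{"xyz":[1.2,3,0],"angular":[0,0,7]},{"xyz":[1.2,3,0],"angular":[0,0,7]},{"xyz":[1.2,3,0],"angular":[0,0,7]},{"xyz":[1.2,3,0],"angular":[0,0,7]}]'
python3 -m handwheel '[{"xyz":[0.6,3,0],"angular":[0,0,7]},{"xyz":[0.6,3,0],"angular":[0,0,7]},{"xyz":[0.6,3,0],"angular":[0,0,7]},{"xyz":[0.6,3,0],"angular":[0,0,7]},{"xyz":[0.6,3,0],"angular":[0,0,7]}]'
python3 -c "
from h import *
s=get_state(); print(s['joint_positions'].round(2), cv2.Rodrigues(s['tool_rot'])[0].round(3).tolist())
for n in ('scene','wrist'): cv2.imwrite(f'pics/{n}1.png',get_image(n)['pixels'])"
```

```text
time: 2.53
position: [0.4609, -0.0457, 0.3979]
tool_rot: [-1.41, 1.095, 1.384]
ft_force: [0.6, -1.7, -0.9]
grip_width: 0.286
time: 2.95
position: [0.4908, 0.1125, 0.3952]
tool_rot: [-1.843, 0.67, 1.806]
ft_force: [0.6, 0.1, -0.3]
grip_width: 0.285
[ 0.63  0.   -0.92  1.48  0.02  1.65  2.17] [[0.014, -0.639, -0.769], [-0.018, -0.77, 0.638], [-1.0, 0.005, -0.022]]
```

View pics/scene1.png

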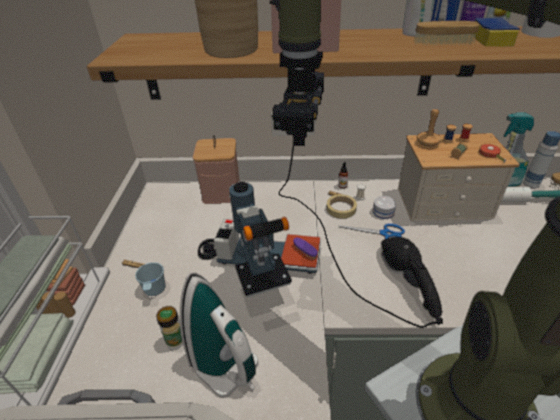

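View pics/wrist1.png

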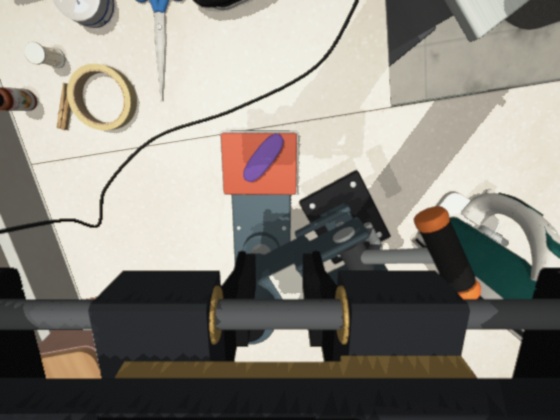

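```bash
python3 - <<'E'
from m import *
np.set_printoptions(precision=4,suppress=True)
W=get_image("wrist")
q=[onz(W,p,.044)[:2] for p in [(221,133),(298,131),(298,195),(222,194)]]
print(q,np.mean(q,0)); e=q[1]-q[0]; print(np.degrees(np.arctan2(*(e[::-1]))), np.linalg.norm(e),np.linalg.norm(q[3]-q[0]))
b=[onz(W,p,.067)[:2] for p in [(282,136),(246,179)]]; print(b,np.mean(b,0)); 
print("col",onz(W,(262,325),.25),"grip", onz(W,(433,215),.279),onz(W,(469,290),.279))
print("press plate inner corners", onz(W,(386,236),.07),onz(W,(301,200),.07))
E
```

```text
[array([0.5306, 0.0201]), array([0.4393, 0.0907]), array([0.5001, 0.1678]), array([0.5926, 0.0909])] [0.5157 0.0924]
142.25436210699905 0.11540558318151752 0.09413449401347113
[array([0.4612, 0.0801]), array([0.5422, 0.0948])] [0.5017 0.0875]
col [0.5932 0.2112 0.25  ] grip [0.3912 0.2037 0.279 ] [0.4038 0.287  0.279 ]
press plate inner corners [0.4316 0.299  0.07  ] [0.4982 0.171  0.07  ]
```

The wrist view shows the pad from (221,133) to (298,195), the brush from (282,136) to (246,179), and the grip ends at (433,215) and (469,290). All of it agrees with the model to about 4 mm. I finish the turn, tilt the body away from the head, and lower behind the brush.

```bash
python3 -m handwheel '[{"xyz":[0.8,0.6,0],"angular":[0,0,7]},{"xyz":[0.8,0.6,0],"angular":[0,0,7]},{"xyz":[0.8,0.6,0],"angular":[0,0,6]},{"xyz":[0,0,-2],"angular":[6.5,-2.4,0]},{"xyz":[0,0,-2],"angular":[6.5,-2.4,0]}]'
python3 -m handwheel '[{"xyz":[0,0,-3],"angular":[0,0,0]},{"xyz":[0,0,-3],"angular":[0,0,0]},{"xyz":[0,0,-3],"angular":[0,0,0]},{"xyz":[0,0,-3],"angular":[0,0,0]},{"xyz":[0,0,-1],"angular":[0,0,0]}]'
python3 -c "
from h import *
s=get_state(); print(s['joint_positions'].round(2), cv2.Rodrigues(s['tool_rot'])[0].round(3).tolist())
for n in ('scene','wrist'): cv2.imwrite(f'pics/{n}2.png',get_image(n)['pixels'])"
```

```text
time: 3.52
position: [0.519, 0.1208, 0.357]
tool_rot: [-2.0, 0.167, 1.895]
ft_force: [1.7, -5.9, -1.4]
grip_width: 0.291
time: 3.93
position: [0.5213, 0.091, 0.2187]
tool_rot: [-1.974, 0.225, 1.86]
ft_force: [0.6, -0.6, -0.0]
grip_width: 0.286
[ 0.59  0.01 -0.7   1.83 -0.16  1.19  2.67] [[0.093, -0.393, -0.915], [0.164, -0.9, 0.404], [-0.982, -0.188, -0.019]]
```

View pics/wrist2.png

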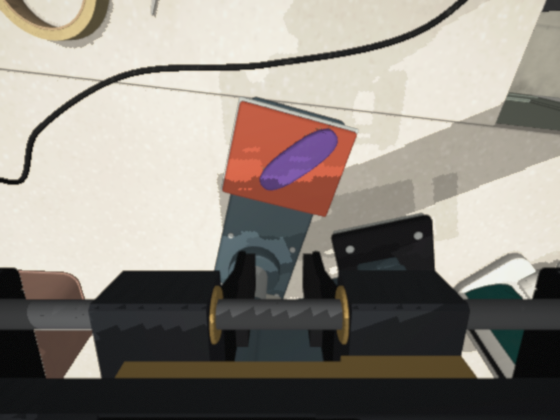

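View pics/scene2.png

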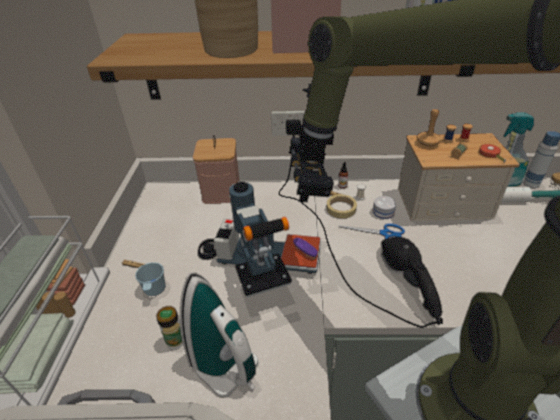

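Joint 7 is at 2.67, close to its 2.69 limit, so I back the yaw off before descending.

```bash
python3 -m handwheel '[{"xyz":[0,0.8,0],"angular":[0,0,-5]},{"xyz":[0,1,0],"angular":[0,0,-3]},{"xyz":[0,1,0],"angular":[0,0,0]},{"xyz":[0,1,0],"angular":[0,0,0]}]'
python3 -c "
from h import *
s=get_state(); print(s['joint_positions'].round(2), cv2.Rodrigues(s['tool_rot'])[0].round(3).tolist())"
```

```text
time: 4.37
position: [0.527, 0.1283, 0.2289]
tool_rot: [-1.908, 0.361, 1.751]
ft_force: [-0.3, -0.3, -0.3]
grip_width: 0.284
[ 0.55 -0.01 -0.75  1.82 -0.14  1.17  2.42] [[0.128, -0.524, -0.842], [0.149, -0.829, 0.539], [-0.981, -0.194, -0.028]]
```

```bash
cat > clr.py <<'E'
from m import *
from scipy.spatial.transform import Rotation as Ro
C=np.array([.518,.094])
P0=C+R@np.array([.124,-.015]); a=np.radians(120)+yaw; dr=np.array([np.cos(a),np.sin(a)]); nn=np.array([dr[1],-dr[0]])
if nn@(C-P0)<0: nn=-nn
def Rt(jaw,tilt):
    j=np.radians(jaw); push=np.array([-np.sin(j),np.cos(j),0]);
    if push[1]>0: push=-push
    up=np.cos(np.radians(tilt))*np.array([0,0,1])+np.sin(np.radians(tilt))*push
    zx=np.array([np.cos(j),np.sin(j),0]); x=-up; y=np.cross(zx,x); return np.c_[x,y,zx]
def clear(p,M):
    o=[]
    for d in (.07,.1,.15,.2):
        for e in (-.095,.095):
            for f in (-.0375,.0375):
                X=np.array(p)+M@np.array([-d,f,e])
                if X[2]<.245: o.append(((X[:2]-P0)@nn,X.round(3).tolist()))
    return min(o)
E
python3 - <<'E'
from clr import *
for jaw in (150,153,156):
  for tilt in (11,18,25):
    for sh in (0,.012):
      M=Rt(jaw,tilt); j=np.radians(jaw); back=np.array([np.sin(j),-np.cos(j)]); 
      p=np.r_[np.array([.501,.090])+.042*back-sh*np.array([np.cos(j),np.sin(j)]),.05]
      print(jaw,tilt,sh,p.round(3),clear(p,M))
E
```

```text
150 11 0 [0.522 0.126 0.05 ] (np.float64(0.010920411972589876), [0.451, 0.194, 0.126])
150 11 0.012 [0.532 0.12  0.05 ] (np.float64(0.015279426738265612), [0.462, 0.188, 0.126])
150 18 0 [0.522 0.126 0.05 ] (np.float64(0.01969783771167627), [0.447, 0.186, 0.128])
150 18 0.012 [0.532 0.12  0.05 ] (np.float64(0.024056852477352002), [0.457, 0.18, 0.128])
150 25 0 [0.522 0.126 0.05 ] (np.float64(0.02867017895257588), [0.442, 0.178, 0.129])
150 25 0.012 [0.532 0.12  0.05 ] (np.float64(0.03302919371825161), [0.452, 0.172, 0.129])
153 11 0 [0.52  0.127 0.05 ] (np.float64(0.014439211036341515), [0.446, 0.191, 0.126])
153 11 0.012 [0.531 0.122 0.05 ] (np.float64(0.018207120507950376), [0.457, 0.186, 0.126])
153 18 0 [0.52  0.127 0.05 ] (np.float64(0.023383710434918548), [0.442, 0.183, 0.128])
153 18 0.012 [0.531 0.122 0.05 ] (np.float64(0.027151619906527407), [0.452, 0.178, 0.128])
153 25 0 [0.52  0.127 0.05 ] (np.float64(0.03252683544886), [0.437, 0.174, 0.129])
153 25 0.012 [0.531 0.122 0.05 ] (np.float64(0.03629474492046886), [0.448, 0.169, 0.129])
156 11 0 [0.518 0.128 0.05 ] (np.float64(0.018210102655409347), [0.441, 0.188, 0.126])
156 11 0.012 [0.529 0.123 0.05 ] (np.float64(0.021376579254993807), [0.452, 0.184, 0.126])
156 18 0 [0.518 0.128 0.05 ] (np.float64(0.02729715946235003), [0.437, 0.18, 0.128])
156 18 0.012 [0.529 0.123 0.05 ] (np.float64(0.03046363606193452), [0.448, 0.175, 0.128])
156 25 0 [0.518 0.128 0.05 ] (np.float64(0.036586007579200955), [0.433, 0.171, 0.129])
156 25 0.012 [0.529 0.123 0.05 ] (np.float64(0.03975248417878544), [0.444, 0.166, 0.129])
```

```bash
python3 -m handwheel '[{"xyz":[0,0,-1],"angular":[5.9,-3.8,0]},{"xyz":[0,0,-2],"angular":[0,0,3]},{"xyz":[0,0,-2],"angular":[0,0,0]},{"xyz":[0,0,0],"angular":[0,0,0]}]'
python3 -c "
from clr import *
s=get_state(); M=cv2.Rodrigues(s['tool_rot'])[0];print(s['joint_positions'].round(2), M.round(3).tolist(),clear(s['position'],M))"
```

```text
time: 4.7
position: [0.5322, 0.1339, 0.1891]
tool_rot: [-1.925, 0.177, 1.687]
ft_force: [-0.5, -0.4, -0.4]
grip_width: 0.288
[ 0.58 -0.03 -0.7   1.95 -0.31  1.    2.65] [[0.196, -0.454, -0.869], [0.263, -0.83, 0.492], [-0.945, -0.326, -0.044]] (np.float64(0.07812687798191274), [0.419, 0.131, 0.239])
```

```bash
python3 -m handwheel '[{"xyz":[0,-0.5,-1],"angular":[0,0,-5]},{"xyz":[0,-0.3,-2],"angular":[0,0,0]},{"xyz":[0,0,-2],"angular":[0,0,0]},{"xyz":[0,0,0],"angular":[0,0,0]}]'
python3 -c "
from clr import *
s=get_state(); M=cv2.Rodrigues(s['tool_rot'])[0];print(s['joint_positions'].round(2), M.round(3).tolist(),clear(s['position'],M))
p=s['position'];p[2]=.05;print(clear(p,M));j=M[:,2];d=p[:2]-[.501,.09];j=j[:2]/np.linalg.norm(j[:2]);print('along',d@j,'perp',d@[j[1],-j[0]])
cv2.imwrite('pics/wrist3.png',get_image('wrist')['pixels'])
cv2.imwrite('pics/side3.png',get_image('side')['pixels'])
"
```

```text
time: 5.03
position: [0.5398, 0.1273, 0.1498]
tool_rot: [-1.899, 0.255, 1.611]
ft_force: [-1.0, -0.0, -0.0]
grip_width: 0.285
[ 0.58  0.   -0.71  2.01 -0.28  0.87  2.56] [[0.235, -0.523, -0.819], [0.244, -0.784, 0.57], [-0.941, -0.334, -0.056]] (np.float64(0.009255853952134007), [0.465, 0.194, 0.223])
(np.float64(0.009255853952134007), [0.465, 0.194, 0.123])
along -0.010547827505583977 perp 0.052773640664261816
```

View pics/wrist3.png

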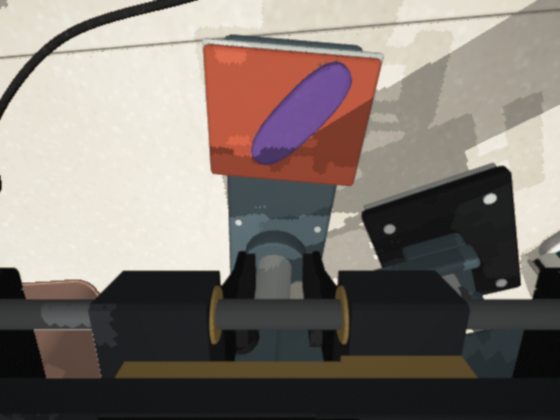

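View pics/side3.png

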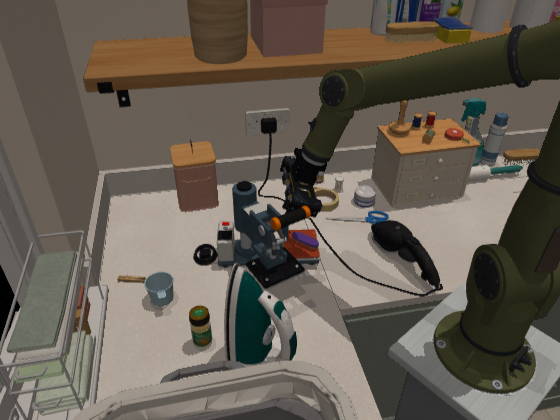

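The brush runs from (255,160) to (349,66), the plate is at the right (440,235), and the fingers are aimed just behind the pad. I remeasure the brush from this view.

```bash
python3 -c "
from clr import *
W=get_image('wrist'); s=get_state(); p=s['position']
b=[onz(W,q,.062)[:2] for q in [(254,161),(350,65)]]; print(b,np.mean(b,0),np.linalg.norm(b[1]-b[0]))
print([onz(W,q,.044)[:2].round(4) for q in [(205,40),(382,57),(351,184),(213,172)]], onz(W,(363,212),.065))
m=np.mean(b,0);M=cv2.Rodrigues(s['tool_rot'])[0];j=M[:2,2]/np.linalg.norm(M[:2,2]);d=p[:2]-m;print('along',d@j,'perp',d@[j[1],-j[0]],j)
"
```

```text
[array([0.55181226, 0.10042304]), array([0.46426264, 0.08077317])] [0.50803745 0.09059811] 0.08972766006084854
[array([0.5333, 0.0211]), array([0.4457, 0.0926]), array([0.5059, 0.1665]), array([0.5936, 0.0966])] [0.50591203 0.18137181 0.065     ]
along -0.00702488740493299 perp 0.050001846228245314 [-0.82060554  0.57149502]
```

```bash
python3 -m handwheel '[{"xyz":[-0.7,-0.7,-2],"angular":[0,0,0]},{"xyz":[-0.5,0,-2.5],"angular":[0,0,0]},{"xyz":[-0.2,0,-2.5],"angular":[0,0,0]},{"xyz":[0,0,0],"angular":[0,0,0]}]'
python3 -c "
from clr import *
s=get_state(); M=cv2.Rodrigues(s['tool_rot'])[0];print(s['joint_positions'].round(2),clear(s['position'],M))
p=s['position'];j=M[:,2];d=p[:2]-[.506,.09];j=j[:2]/np.linalg.norm(j[:2]);print(j,'along',d@j,'perp',d@[j[1],-j[0]])
"
```

```text
time: 5.52
position: [0.5362, 0.1212, 0.0924]
tool_rot: [-1.917, 0.246, 1.588]
ft_force: [-1.5, -0.1, -0.8]
grip_width: 0.287
[ 0.58  0.06 -0.72  2.1  -0.26  0.72  2.58] (np.float64(0.016019783650273768), [0.46, 0.188, 0.164])
[-0.82006659  0.57226811] along -0.0068989392270538815 perp 0.042824005759580085
```

```bash
python3 -m handwheel '[{"xyz":[-0.1,0,-2],"angular":[0,0,0]},{"xyz":[-0.1,0,-1.5],"angular":[0,0,0]},{"xyz":[0,0,0],"angular":[0,0,0]}]'
python3 -c "
from clr import *
s=get_state(); M=cv2.Rodrigues(s['tool_rot'])[0];print(s['joint_positions'].round(2),clear(s['position'],M))
p=s['position'];j=M[:,2];d=p[:2]-[.506,.09];j=j[:2]/np.linalg.norm(j[:2]);print(j,'along',d@j,'perp',d@[j[1],-j[0]])
cv2.imwrite('pics/wrist4.png',get_image('wrist')['pixels'])
"
```

```text
time: 5.77
position: [0.5398, 0.1217, 0.0638]
tool_rot: [-1.923, 0.243, 1.578]
ft_force: [-0.1, -1.2, -0.6]
grip_width: 0.286
[ 0.56  0.11 -0.71  2.12 -0.22  0.64  2.57] (np.float64(0.01495446428964533), [0.463, 0.188, 0.134])
[-0.81926287  0.57341812] along -0.009532625918982213 perp 0.04540796014566104
```

View pics/wrist4.png

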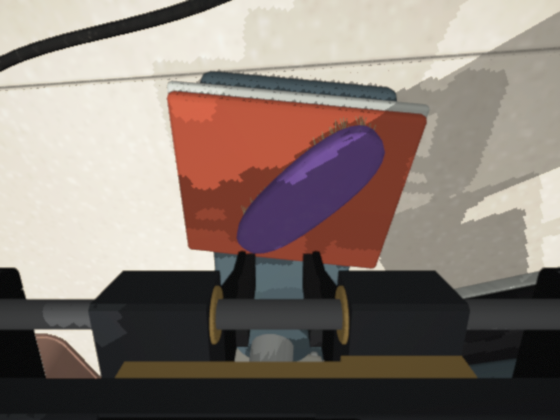

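The finger tips sit at columns 240 and 315, just behind the brush, whose centre is at about (312,188). I lower 1 cm, then push forward with a little lateral shift to centre the fingers.

```bash
python3 -m handwheel '[{"xyz":[-0.2,0,-1.1],"angular":[0,0,0]},{"xyz":[-0.8,-0.65,0],"angular":[0,0,0]},{"xyz":[-0.8,-0.65,0],"angular":[0,0,0]},{"xyz":[-0.8,-0.65,0],"angular":[0,0,0]}]'
python3 -c "
from clr import *
s=get_state(); M=cv2.Rodrigues(s['tool_rot'])[0];print(s['joint_positions'].round(2),clear(s['position'],M))
cv2.imwrite('pics/wrist5.png',get_image('wrist')['pixels'])
"
```

```text
time: 6.15
position: [0.5219, 0.1044, 0.0616]
tool_rot: [-1.934, 0.233, 1.563]
ft_force: [0.4, -0.1, 0.2]
grip_width: 0.286
[ 0.64  0.06 -0.75  2.18 -0.3   0.63  2.68] (np.float64(0.03524331213543962), [0.444, 0.171, 0.131])
```

View pics/wrist5.png

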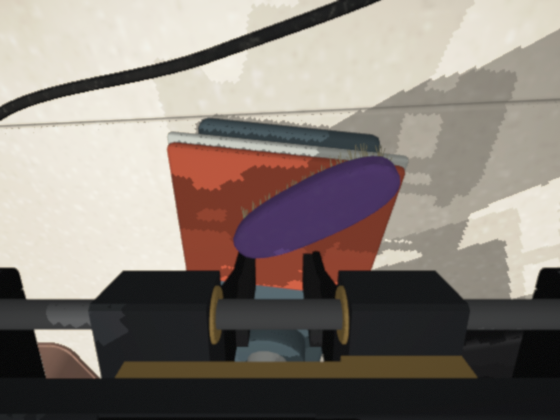

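Joint 7 reads 2.68, too close to its limit, so I turn back and reduce the tilt before going on.

```bash
python3 -m handwheel '[{"xyz":[0,0,0],"angular":[0,0,-6]},{"xyz":[0,0,-0.7],"angular":[-4,3,-3]},{"xyz":[0,0,-0.3],"angular":[0,0,0]}]'
python3 -c "
from clr import *
s=get_state(); M=cv2.Rodrigues(s['tool_rot'])[0];print(s['joint_positions'].round(2),clear(s['position'],M),M[:,2].round(2),M[:,0].round(2))
cv2.imwrite('pics/wrist6.png',get_image('wrist')['pixels'])
"
```

```text
time: 6.45
position: [0.5246, 0.1025, 0.0581]
tool_rot: [-1.888, 0.417, 1.499]
ft_force: [0.2, -0.4, 0.5]
grip_width: 0.291
[ 0.58  0.07 -0.75  2.17 -0.12  0.61  2.32] (np.float64(0.0211246236312787), [0.459, 0.183, 0.126]) [-0.73  0.68 -0.1 ] [ 0.28  0.16 -0.95]
```

View pics/wrist6.png

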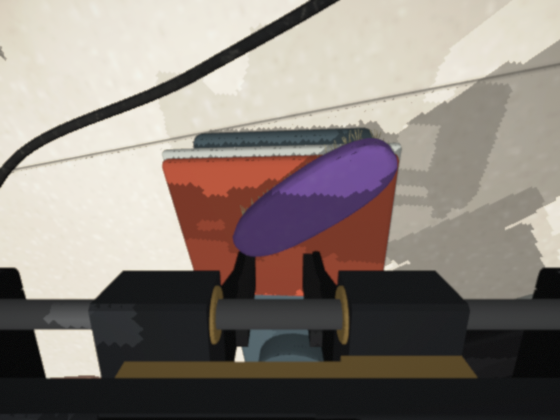

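```bash
python3 -m handwheel '[{"xyz":[-0.5,0.6,-0.7],"angular":[0,0,0]},{"xyz":[-0.8,-0.7,-0.2],"angular":[0,0,0]},{"xyz":[-0.8,-0.9,0],"angular":[0,0,0]},{"xyz":[-0.8,-0.9,0],"angular":[0,0,0]}]'
python3 -c "
from clr import *
s=get_state(); M=cv2.Rodrigues(s['tool_rot'])[0];print(s['joint_positions'].round(2),clear(s['position'],M),M[:,2].round(2),M[:,0].round(2))
cv2.imwrite('pics/wrist7.png',get_image('wrist')['pixels'])
"
```

```text
time: 6.83
position: [0.4978, 0.0874, 0.0497]
tool_rot: [-1.892, 0.396, 1.497]
ft_force: [1.2, 1.1, 1.3]
grip_width: 0.29
[ 0.62  0.   -0.74  2.24 -0.24  0.59  2.48] (np.float64(0.04166863032655225), [0.431, 0.166, 0.118]) [-0.73  0.67 -0.1 ] [ 0.29  0.17 -0.94]
```

View pics/wrist7.png

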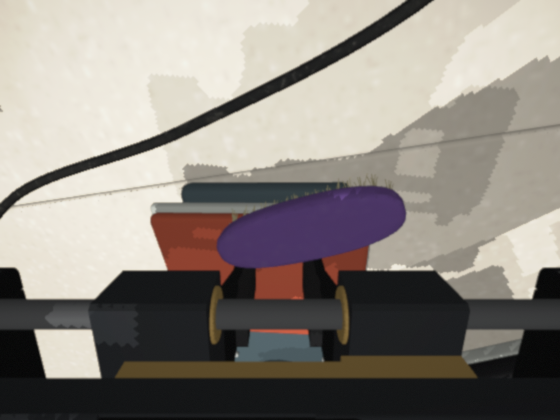

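The brush has swung nearly parallel to the front edge, with its centre at about (312,227). I continue the push over the edge.

```bash
python3 -m handwheel '[{"xyz":[-0.9,-0.4,0.1],"angular":[0,0,-4]},{"xyz":[-0.8,-0.9,0.1],"angular":[0,0,0]},{"xyz":[-0.8,-0.9,0.1],"angular":[0,0,0]},{"xyz":[-0.8,-0.9,0.1],"angular":[0,0,0]}]'
python3 -c "
from clr import *
s=get_state(); M=cv2.Rodrigues(s['tool_rot'])[0];print(s['joint_positions'].round(2),clear(s['position'],M),M[:,2].round(2),M[:,0].round(2))
cv2.imwrite('pics/wrist8.png',get_image('wrist')['pixels'])
"
```

```text
time: 7.22
position: [0.4609, 0.0553, 0.0514]
tool_rot: [-1.854, 0.459, 1.453]
ft_force: [-1.4, 0.0, 0.1]
grip_width: 0.288
[ 0.65 -0.12 -0.68  2.33 -0.38  0.62  2.58] (np.float64(0.07365810015268189), [0.4, 0.139, 0.12]) [-0.68  0.72 -0.1 ] [ 0.3   0.15 -0.94]
```

View pics/wrist8.png

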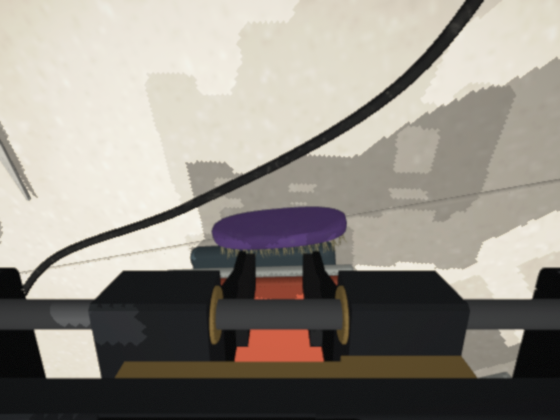

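```bash
python3 -m handwheel '[{"xyz":[0.3,0.4,1.5],"angular":[0,0,0]},{"xyz":[0.3,0.4,3],"angular":[-3,2,-4]},{"xyz":[0,0,3],"angular":[-3,2,-4]},{"xyz":[0,0,3],"angular":[0,0,0]}]'
python3 -c "
from h import *
print(get_state()['joint_positions'].round(2))
a=get_image('wrist')['pixels'];cv2.imwrite('pics/wrist9.png',a)
a=get_image('scene')['pixels'];cv2.imwrite('pics/s9.png',cv2.resize(a[165:305,225:385],None,fx=4.3,fy=4.3))
"
```

```text
time: 7.6
position: [0.4563, 0.0602, 0.1443]
tool_rot: [-1.799, 0.699, 1.441]
ft_force: [0.6, 0.4, -0.4]
grip_width: 0.285
[ 0.67 -0.25 -0.77  2.16 -0.22  0.94  2.22]
```

View pics/wrist9.png

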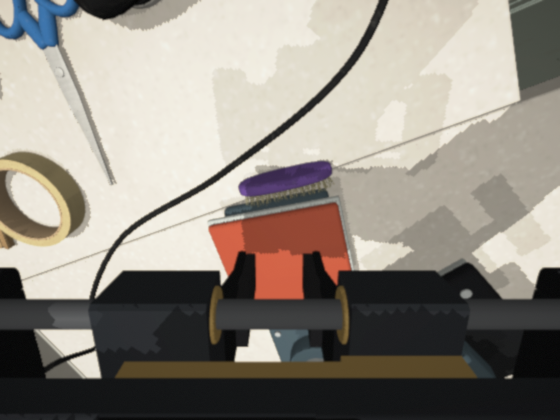

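View pics/s9.png

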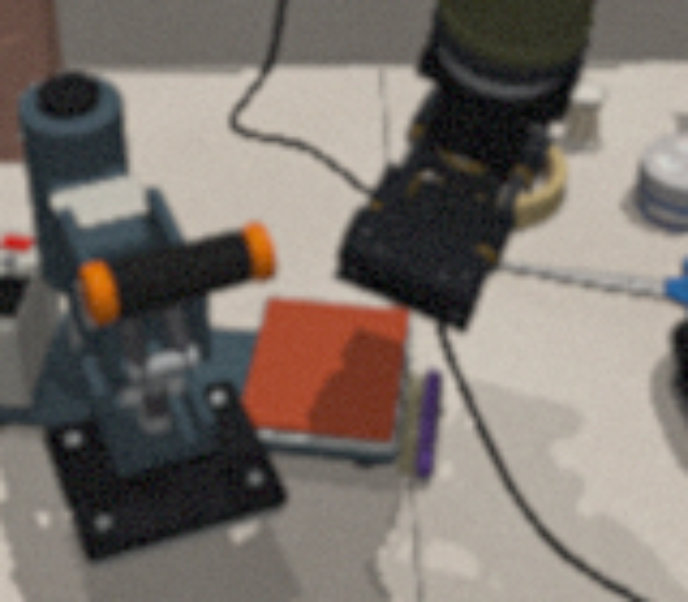

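The brush now lies on its side against the bed's front, at about (325,264) in scene. I check its position, and also the iron, which stands near where the handle push starts.

```bash
python3 -m handwheel '[{"xyz":[1,0,3],"angular":[-4,0,-3]},{"xyz":[0,1,3],"angular":[-3,0,0]},{"xyz":[0,0,3],"angular":[0,0,0]}]' 0
python3 - <<'E'
from m import *
np.set_printoptions(precision=3,suppress=True)
S=get_image('scene');D=get_image('side');s=get_state();print(s['joint_positions'].round(2));M=cv2.Rodrigues(s['tool_rot'])[0];print(M.tolist())
for zz in(.01,.02,.03): q=onz(S,(225+430/4.3,165+425/4.3),zz);print(zz,q,pr(q))
print("iron tip",tri((S,(192,277)),(D,(240,267))))
for n,(a) in dict(S=S,D=D).items():
    cv2.imwrite(f'pics/{n}10.png',cv2.resize(a['pixels'][150:400,130:400],None,fx=2.2,fy=2.2))
E
```

```text
time: 7.95
position: [0.4619, 0.0665, 0.2296]
tool_rot: [-1.857, 0.854, 1.395]
ft_force: [1.0, 1.3, -0.2]
grip_width: 0.141
[ 0.59 -0.29 -0.77  2.   -0.05  1.14  2.01]
[[0.22996813312857844, -0.8111255526061882, -0.5377638846693433], [-0.11183349382867097, -0.5709388289859393, 0.8133401030406882], [-0.9667512231196969, -0.1269022910174213, -0.22200874111417424]]
0.01 [0.466 0.049 0.01 ] [-0.07   0.013]
0.02 [0.458 0.055 0.02 ] [-0.071  0.022]
0.03 [0.45 0.06 0.03] [-0.071  0.032]
iron tip [0.36  0.416 0.27 ]
```

View pics/S10.png

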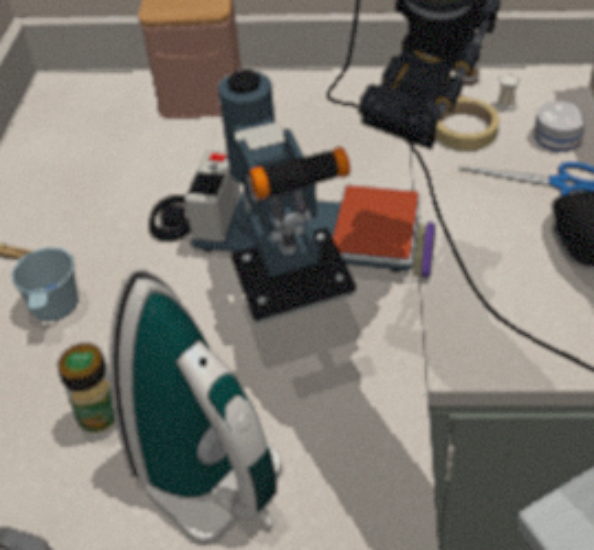

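View pics/D10.png

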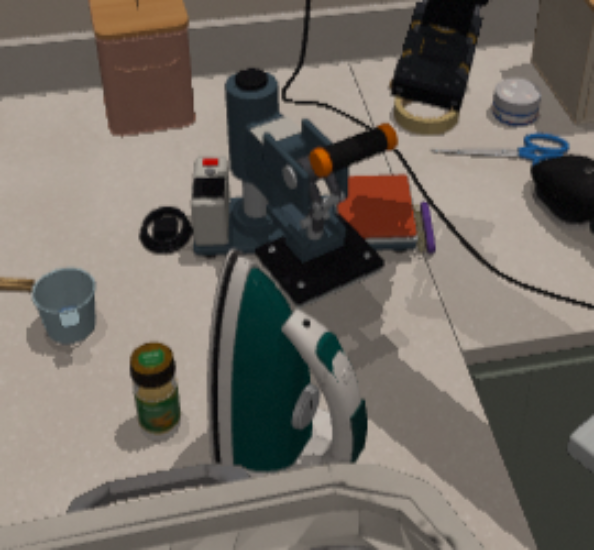

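The brush's outer face is at press x ≈ −71 mm, so its centre is about −60 mm and low, and step 1 is met. Joint 2 is at −0.29, near its −0.3 limit, so I straighten the tool and move outward next.

```bash
python3 -m handwheel '[{"xyz":[1.5,0.5,0.5],"angular":[3,6.5,0]},{"xyz":[1.5,0.5,1.5],"angular":[3,6.5,0]},{"xyz":[0.5,1,3],"angular":[0,0,0]},{"xyz":[0,1,3],"angular":[0,0,0]}]'
python3 -c "
from h import *
s=get_state();print(s['joint_positions'].round(2),cv2.Rodrigues(s['tool_rot'])[0].round(2).tolist())"
```

```text
time: 8.38
position: [0.4872, 0.0888, 0.2965]
tool_rot: [-1.622, 0.893, 1.663]
ft_force: [0.3, 1.4, 1.2]
grip_width: 0.002
[ 0.6   0.03 -0.85  1.66  0.02  1.5   1.92] [[-0.03, -0.83, -0.56], [-0.01, -0.56, 0.83], [-1.0, 0.03, 0.01]]
```

```bash
python3 -m handwheel '[{"xyz":[0,0,3.8],"angular":[0,0,0]},{"xyz":[0,1,3.5],"angular":[0,0,0]},{"xyz":[-1,3.5,0],"angular":[0,0,0]},{"xyz":[-1,3.5,0],"angular":[0,0,0]},{"xyz":[-1,3.5,0],"angular":[0,0,0]}]'
python3 -m handwheel '[{"xyz":[-1,3.5,0],"angular":[0,0,0]},{"xyz":[-1,3.5,0],"angular":[0,0,0]},{"xyz":[-1,3.5,0],"angular":[0,0,0]},{"xyz":[0,0,0],"angular":[0,0,0]}]'
python3 -c "
from h import *
s=get_state();print(s['joint_positions'].round(2),cv2.Rodrigues(s['tool_rot'])[0].round(2).tolist())"
```

```text
time: 8.8
position: [0.4636, 0.1971, 0.3656]
tool_rot: [-1.592, 0.898, 1.663]
ft_force: [0.8, 0.5, -0.3]
grip_width: 0.008
time: 9.13
position: [0.4281, 0.3128, 0.3595]
tool_rot: [-1.587, 0.89, 1.677]
ft_force: [-2.5, 0.5, -1.0]
grip_width: 0.006
[ 0.28  0.16 -1.05  1.45  0.1   1.64  1.39] [[-0.05, -0.83, -0.55], [0.01, -0.55, 0.83], [-1.0, 0.04, 0.03]]
```

```bash
python3 -m handwheel '[{"xyz":[-1.6,1.6,0],"angular":[0,0,0]},{"xyz":[0,0,-3],"angular":[0,0,0]},{"xyz":[0,0,-3],"angular":[0,0,0]},{"xyz":[0,0,-2.5],"angular":[0,0,0]},{"xyz":[0,0,0],"angular":[0,0,0]}]'
python3 -c "
from h import *
s=get_state();print(s['joint_positions'].round(2))
cv2.imwrite('pics/wrist11.png',get_image('wrist')['pixels'])
a=get_image('side')['pixels'];cv2.imwrite('pics/d11.png',cv2.resize(a[100:350,150:420],None,fx=2.2,fy=2.2))
"
```

```text
time: 9.55
position: [0.4083, 0.3333, 0.2643]
tool_rot: [-1.584, 0.881, 1.696]
ft_force: [-0.1, -0.6, 0.7]
grip_width: 0.0
[ 0.25  0.18 -1.06  1.63  0.11  1.46  1.35]
```

View pics/wrist11.png

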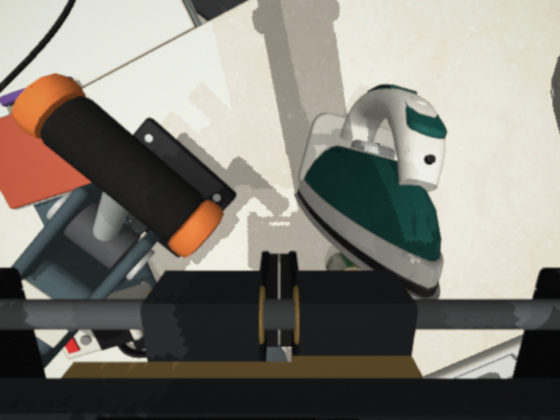

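View pics/d11.png

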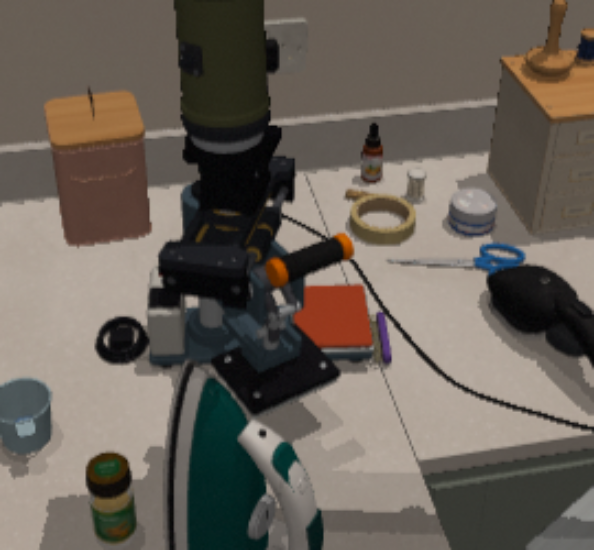

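The outer grip end is at (195,228) and the fingers at (280,260), just outside it, with the iron clear. I compute waypoints round the column.

```bash
python3 - <<'E'
from m import *
np.set_printoptions(precision=3,suppress=True)
W=get_image('wrist');print("Lend",onz(W,(197,230),.279),"Rend",onz(W,(47,102),.279))
O=np.array([.607,.212])
for s in (1.05,.95,.85,.75,.65,.55,.45,.35,.25,.15,.05,0):
    a=yaw+np.pi-s; f=np.array([np.cos(a),np.sin(a)]); l=np.array([f[1],-f[0]])
    print(s,O+.208*f+.062*l)
E
```

```text
Lend [0.41  0.287 0.279] Rend [0.396 0.205 0.279]
1.05 [0.411 0.305]
0.95 [0.403 0.285]
0.85 [0.396 0.265]
0.75 [0.392 0.243]
0.65 [0.39  0.222]
0.55 [0.39 0.2 ]
0.45 [0.393 0.178]
0.35 [0.397 0.157]
0.25 [0.404 0.136]
0.15 [0.412 0.116]
0.05 [0.423 0.098]
0 [0.429 0.088]
```

```bash
python3 -m handwheel '[{"xyz":[0.2,-0.8,0],"angular":[-2.5,5.5,0]},{"xyz":[0.2,-0.8,0],"angular":[-2.5,5.5,0]},{"xyz":[0,-1.2,0],"angular":[0,0,0]},{"xyz":[-0.4,-1.5,0],"angular":[0,0,0]}]'
python3 -c "
from h import *
s=get_state();print(s['joint_positions'].round(2),s['position'])
a=get_image('wrist')['pixels'];cv2.imwrite('pics/wrist12.png',a)"
```

```text
time: 10.03
position: [0.4124, 0.2966, 0.2749]
tool_rot: [-1.49, 1.049, 1.858]
ft_force: [-1.4, 5.1, 2.2]
grip_width: 0.006
[ 0.21  0.34 -1.03  1.5   0.15  1.68  1.34] [0.41244525 0.29661436 0.27489985]
```

View pics/wrist12.png

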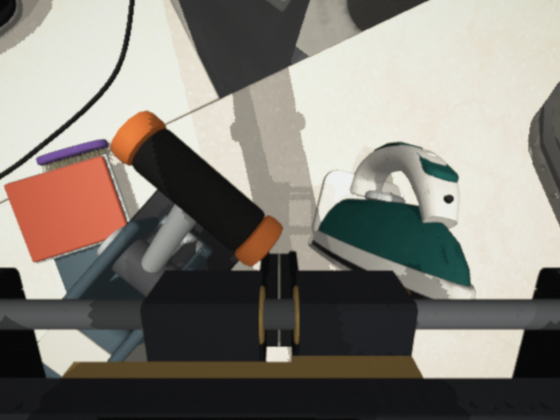

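The fingers touch the outer end at (262,240) with 5 N. I push round the column.

```bash
python3 -m handwheel '[{"xyz":[-0.7,-1.6,-0.5],"angular":[0,0,0]},{"xyz":[-0.7,-2,-0.3],"angular":[0,0,0]},{"xyz":[-0.5,-2.1,0],"angular":[0,0,0]},{"xyz":[-0.2,-2.1,0],"angular":[0,0,0]}]'
python3 -c "
from h import *
s=get_state();print(s['joint_positions'].round(2),s['position'])
a=get_image('wrist')['pixels'];cv2.imwrite('pics/wrist13.png',a)"
```

```text
time: 10.42
position: [0.3961, 0.2233, 0.2725]
tool_rot: [-1.491, 1.024, 1.85]
ft_force: [1.2, 2.6, -1.9]
grip_width: 0.008
[ 0.44  0.17 -1.04  1.64  0.05  1.64  1.55] [0.39606438 0.22328392 0.2724627 ]
```

View pics/wrist13.png

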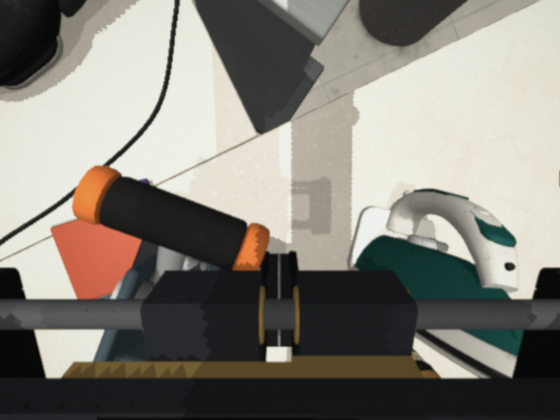

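```bash
python3 -m handwheel '[{"xyz":[-0.4,-2.2,0],"angular":[0,0,0]},{"xyz":[0,-2.2,0],"angular":[0,0,0]},{"xyz":[0.3,-2.1,0],"angular":[0,0,0]},{"xyz":[0.6,-2,0],"angular":[0,0,0]}]'
python3 -c "
from h import *
s=get_state();print(s['joint_positions'].round(2),s['position'])
a=get_image('wrist')['pixels'];cv2.imwrite('pics/wrist14.png',a)"
```

```text
time: 10.8
position: [0.4035, 0.1408, 0.2784]
tool_rot: [-1.501, 1.01, 1.839]
ft_force: [-1.5, 3.2, -1.3]
grip_width: 0.006
[ 0.6   0.05 -0.98  1.69 -0.    1.64  1.79] [0.40350288 0.14083673 0.2784123 ]
```

View pics/wrist14.png

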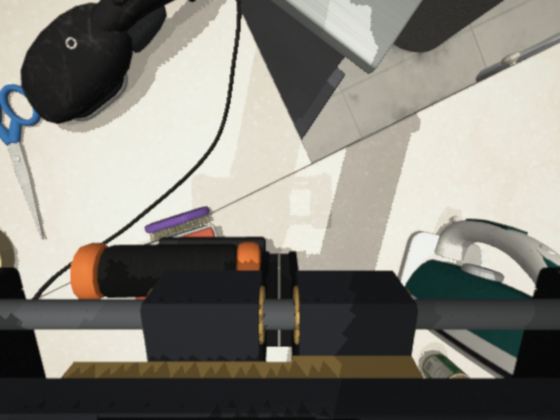

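```bash
python3 -m handwheel '[{"xyz":[0.9,-2,-0.8],"angular":[0,0,0]},{"xyz":[1.1,-1.8,-0.3],"angular":[0,0,0]},{"xyz":[0.7,-1,0],"angular":[0,0,0]}]'
python3 -c "
from h import *
s=get_state();print(s['joint_positions'].round(2),s['position'])"
```

```text
time: 11.1
position: [0.4325, 0.092, 0.2718]
tool_rot: [-1.504, 1.012, 1.832]
ft_force: [-1.7, 2.3, -0.7]
grip_width: 0.007
[ 0.63  0.1  -0.94  1.67  0.05  1.63  1.86] [0.43252273 0.09195787 0.27176065]
```

```bash
python3 -m handwheel '[{"xyz":[0.6,-0.8,0],"angular":[0,0,0]},{"xyz":[0.5,-0.7,0],"angular":[0,0,0]}]'
python3 -c "
from h import *
a=get_image('wrist')['pixels'];cv2.imwrite('pics/wrist15.png',a)
a=get_image('side')['pixels'];cv2.imwrite('pics/d15.png',cv2.resize(a[150:320,180:350],None,fx=3.5,fy=3.5))"
```

```text
time: 11.27
position: [0.4377, 0.0851, 0.272]
tool_rot: [-1.486, 1.001, 1.855]
ft_force: [-23.2, 22.5, 1.7]
grip_width: 0.007
```

View pics/wrist15.png

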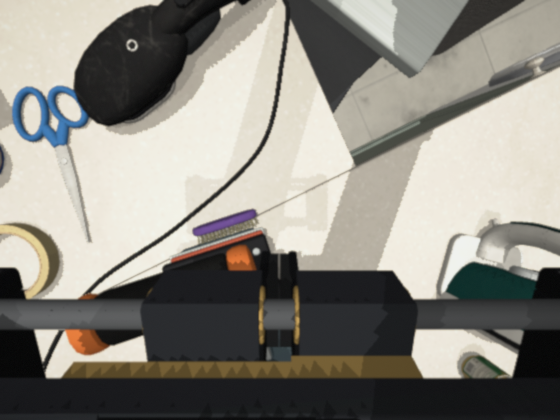

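View pics/d15.png

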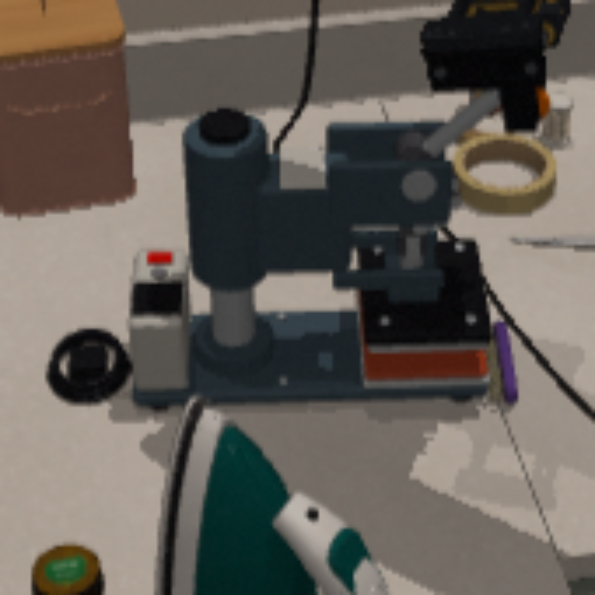

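The head is against its stop with 32 N, and the side view shows the plate squarely over the pad with the brush clear in front. I back off and rise.

```bash
python3 -m handwheel '[{"xyz":[-0.8,0.9,0],"angular":[0,0,0]},{"xyz":[-0.8,0.8,0],"angular":[0,0,0]},{"xyz":[0,0,3.5],"angular":[0,0,0]},{"xyz":[0,0,3.5],"angular":[0,0,0]},{"xyz":[0,0,1.5],"angular":[0,0,0]}]'
python3 -m handwheel '[{"xyz":[1.5,2,0],"angular":[0,0,0]},{"xyz":[1.5,2,0],"angular":[0,0,0]},{"xyz":[1.5,1,0],"angular":[0,0,0]},{"xyz":[0,0,0],"angular":[0,0,0]}]'
python3 -c "
from h import *
s=get_state();print(s['joint_positions'].round(2),s['position'])
a=get_image('wrist')['pixels'];cv2.imwrite('pics/wrist16.png',a)"
```

```text
time: 11.78
position: [0.4179, 0.1061, 0.3556]
tool_rot: [-1.485, 1.002, 1.87]
ft_force: [-0.3, 0.7, -0.0]
grip_width: 0.002
time: 12.12
position: [0.4698, 0.1568, 0.3624]
tool_rot: [-1.495, 1.003, 1.845]
ft_force: [0.2, -0.5, -1.0]
grip_width: 0.001
[ 0.47  0.25 -0.99  1.39  0.13  1.83  1.67] [0.46985    0.15682868 0.36244612]
```

View pics/wrist16.png

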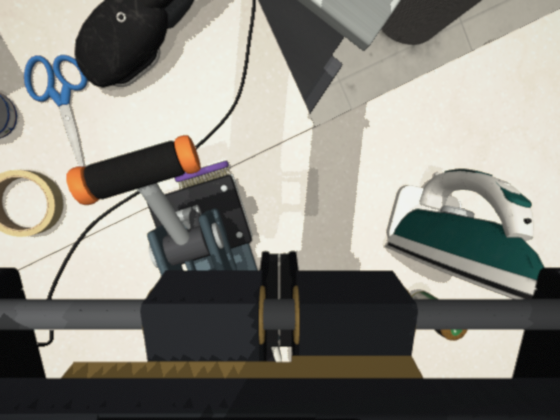

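```bash
python3 - <<'E'
from m import *
np.set_printoptions(precision=4,suppress=True)
W=get_image('wrist')
l=onz(W,(190,155),.279);r=onz(W,(79,185),.279);print(l,r,(l+r)/2,np.linalg.norm(l-r),np.degrees(np.arctan2(*(l-r)[[1,0]])))
print("plate corners",[onz(W,p,.07) for p in [(233,176),(252,240)]])
for n in ('scene','side'):
    a=get_image(n)['pixels'];cv2.imwrite(f'pics/{n}16.png',cv2.resize(a[150:320,180:350],None,fx=3.5,fy=3.5))
E
```

```text
[0.4458 0.0706 0.279 ] [0.509  0.0172 0.279 ] [0.4774 0.0439 0.279 ] 0.08271611896546573 139.75561014338675
plate corners [array([0.4418, 0.0977, 0.07  ]), array([0.5017, 0.169 , 0.07  ])]
```

View pics/scene16.png

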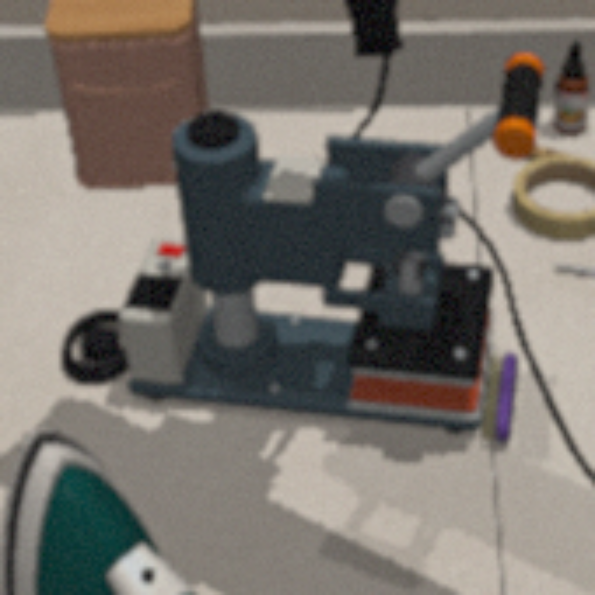

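View pics/side16.png

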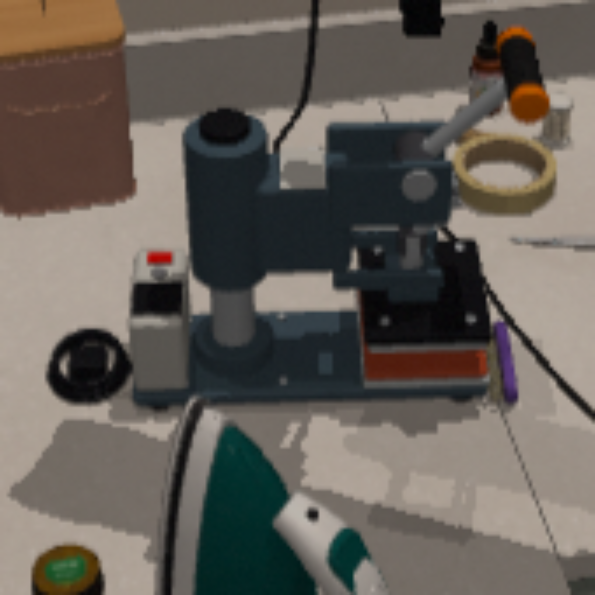

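The head is square: the bar runs at 140° with its middle at about (0.477, 0.044), as the model predicts. I move over the grip and then press along its arc.

```bash
python3 -m handwheel '[{"xyz":[0,-3.5,0],"angular":[0,0,0]},{"xyz":[0,-3.5,0],"angular":[0,0,0]},{"xyz":[0,-3.2,0],"angular":[0,0,0]},{"xyz":[0,0,-2],"angular":[0,0,0]},{"xyz":[0,0,-1.5],"angular":[0,0,0]}]'
python3 -c "
from h import *
s=get_state();print(s['joint_positions'].round(2),s['position'])
for n in ('wrist','side'):
    a=get_image(n)['pixels'];cv2.imwrite(f'pics/{n}17.png',a if n=='wrist' else cv2.resize(a[120:290,200:370],None,fx=3.5,fy=3.5))"
```

```text
time: 12.73
position: [0.4648, 0.0475, 0.3302]
tool_rot: [-1.503, 1.01, 1.836]
ft_force: [-0.1, 0.4, -0.4]
grip_width: 0.004
[ 0.68  0.16 -0.94  1.52  0.11  1.75  1.91] [0.46479107 0.04750476 0.33015611]
```

View pics/wrist17.png

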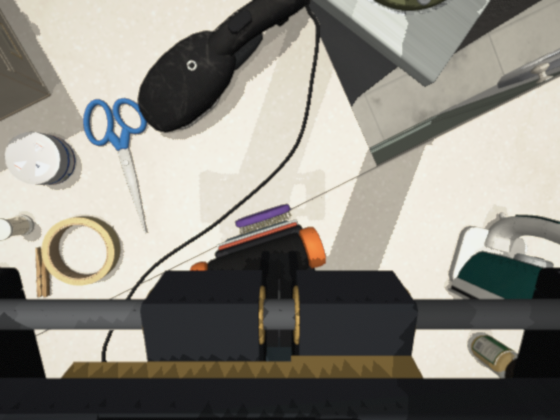

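View pics/side17.png

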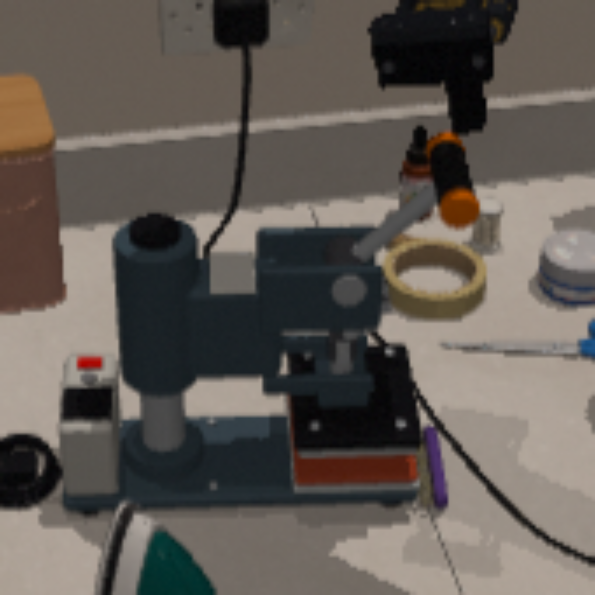

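The finger tip is above the bar, but about 12 mm forward of its middle. I correct that, lower to contact, and begin the press.

```bash
python3 -m handwheel '[{"xyz":[1.4,-0.2,0],"angular":[0,0,0]},{"xyz":[0,0,-1.5],"angular":[0,0,0]},{"xyz":[0,0,-1.5],"angular":[0,0,0]},{"xyz":[0,0,-1],"angular":[0,0,0]}]'
python3 -c "
from h import *
s=get_state();print(s['joint_positions'].round(2),s['position'])
a=get_image('side')['pixels'];cv2.imwrite(f'pics/side18.png',cv2.resize(a[120:290,200:370],None,fx=3.5,fy=3.5))"
```

```text
time: 13.17
position: [0.4787, 0.045, 0.2935]
tool_rot: [-1.508, 1.014, 1.83]
ft_force: [1.1, 0.9, 5.4]
grip_width: 0.005
[ 0.66  0.2  -0.93  1.55  0.15  1.69  1.89] [0.47872754 0.045039   0.29354045]
```

View pics/side18.png

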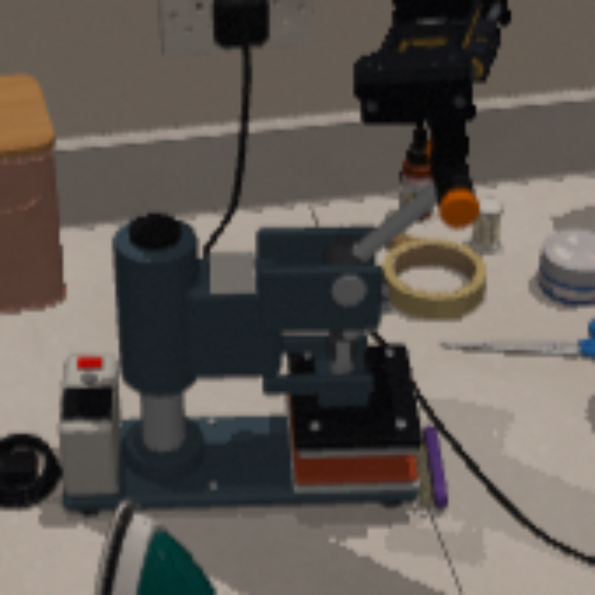

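Contact is made at z = 0.2935 with 5 N upward on the bar's middle. Next I press along the arc.

```bash
python3 -m handwheel '[{"xyz":[-0.4,-0.5,-1],"angular":[0,0,0]},{"xyz":[-0.4,-0.5,-1],"angular":[0,0,0]},{"xyz":[-0.4,-0.5,-1.1],"angular":[0,0,0]}]'
python3 -m handwheel '[{"xyz":[-0.4,-0.4,-1.2],"angular":[0,0,0]},{"xyz":[-0.3,-0.3,-1.2],"angular":[0,0,0]}]'
python3 -c "
from h import *
s=get_state();print(s['joint_positions'].round(2),s['position'])
a=get_image('side')['pixels'];cv2.imwrite(f'pics/side19.png',cv2.resize(a[120:290,200:370],None,fx=3.5,fy=3.5))"
```

```text
time: 13.47
position: [0.4656, 0.0288, 0.2704]
tool_rot: [-1.514, 1.021, 1.828]
ft_force: [-1.3, 0.1, 11.1]
grip_width: 0.004
time: 13.63
position: [0.459, 0.0206, 0.2517]
tool_rot: [-1.52, 1.025, 1.823]
ft_force: [-1.6, -1.3, 8.6]
grip_width: 0.01
[ 0.72  0.15 -0.92  1.67  0.13  1.6   1.95] [0.4589851  0.02063678 0.25173297]
```

View pics/side19.png

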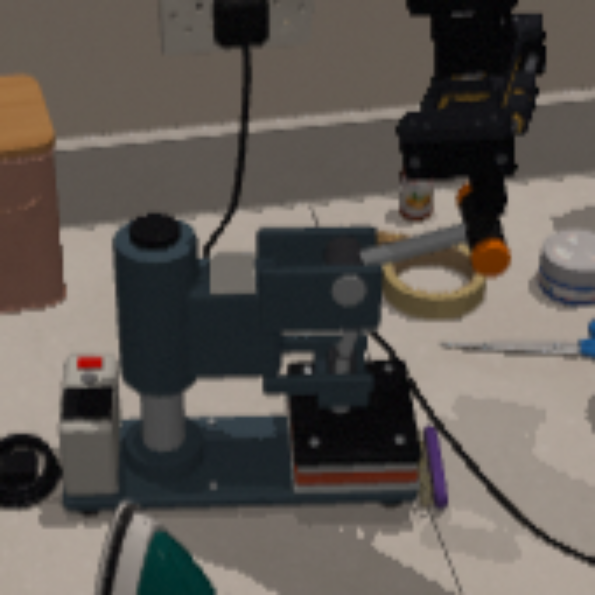

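The lever has moved from 45° to about 20° above level and the plate is partly down. I press on past centre.

```bash
python3 -m handwheel '[{"xyz":[-0.2,-0.2,-1.2],"angular":[0,0,0]},{"xyz":[-0.1,-0.1,-1.2],"angular":[0,0,0]},{"xyz":[0,-0.1,-1.2],"angular":[0,0,0]},{"xyz":[0,0,-1],"angular":[0,0,0]}]'
python3 -c "
from h import *
s=get_state();print(s['joint_positions'].round(2),s['position'])
a=get_image('side')['pixels'];cv2.imwrite(f'pics/side20.png',cv2.resize(a[120:290,200:370],None,fx=3.5,fy=3.5))"
```

```text
time: 14.02
position: [0.456, 0.0149, 0.2084]
tool_rot: [-1.526, 1.031, 1.816]
ft_force: [1.0, 0.2, 0.9]
grip_width: 0.002
[ 0.72  0.17 -0.92  1.75  0.16  1.51  1.93] [0.45600255 0.01492343 0.20838745]
```

View pics/side20.png

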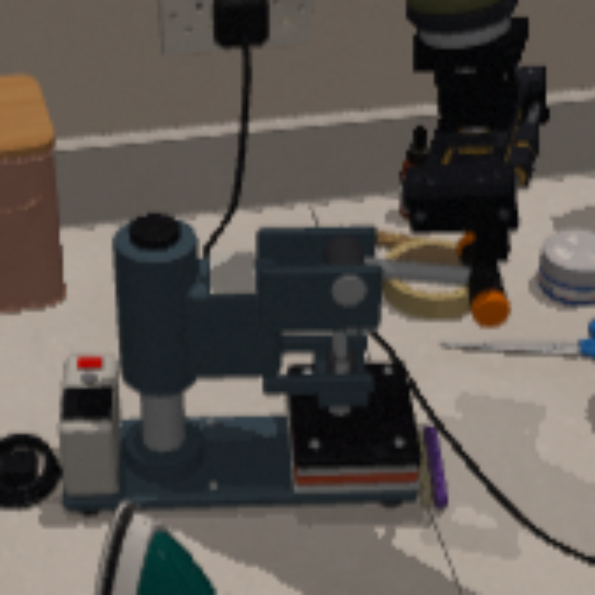

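```bash
python3 -m handwheel '[{"xyz":[0,0,-0.5],"angular":[0,0,0]},{"xyz":[0,0,-0.3],"angular":[0,0,0]}]'
python3 -m handwheel '[{"xyz":[0,0,2],"angular":[0,0,0]},{"xyz":[0,0,3],"angular":[0,0,0]},{"xyz":[0,0,3.5],"angular":[0,0,0]},{"xyz":[0,0,3.5],"angular":[0,0,0]},{"xyz":[0,0,0],"angular":[0,0,0]}]'
python3 - <<'E'
from m import *
np.set_printoptions(precision=4,suppress=True)
print(get_state()['joint_positions'].round(2))
S=get_image('scene');D=get_image('side')
C=np.array([.518,.094])
for nm,d in dict(S=S,D=D).items():
    for r,zz in ((.244,.190),(.245,.205)):
        q=C+R@np.array([.15-r,.045]); print(nm,r,proj(d,np.r_[q,zz]))
    cv2.imwrite(f'pics/{nm}21.png',cv2.resize(d['pixels'][150:320,200:370],None,fx=3.5,fy=3.5))
E
```

```text
time: 14.23
position: [0.4553, 0.0151, 0.2051]
tool_rot: [-1.526, 1.035, 1.819]
ft_force: [-7.4, -2.1, 25.5]
grip_width: 0.007
time: 14.65
position: [0.4546, 0.0179, 0.3302]
tool_rot: [-1.526, 1.03, 1.825]
ft_force: [-0.6, 0.6, 0.4]
grip_width: 0.003
[ 0.73  0.11 -0.92  1.55  0.11  1.75  1.98]
S 0.244 [337.8672 222.6175]
S 0.245 [338.6762 217.8363]
D 0.244 [340.0112 210.1383]
D 0.245 [340.9052 205.428 ]
```

View pics/S21.png

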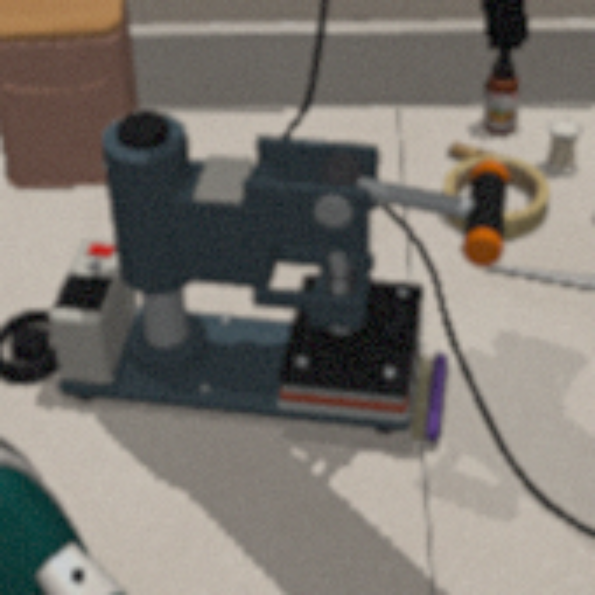

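View pics/D21.png

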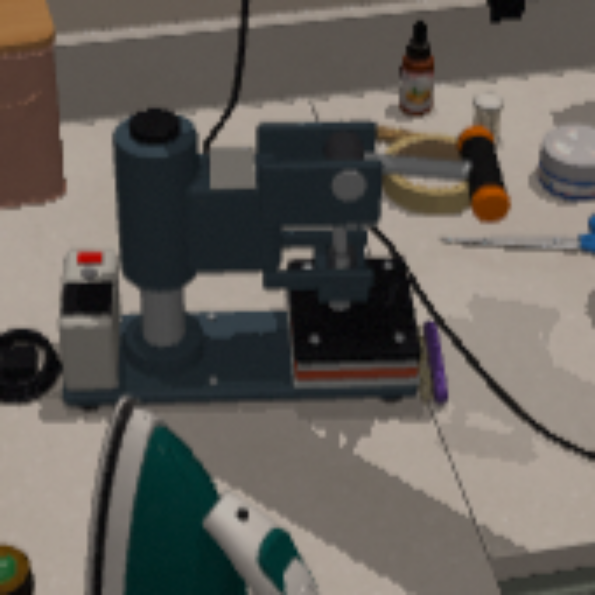

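The lever stays below level without the robot. Its end is at (338,220) in scene and (340,208) in side, within 2 px of the locked prediction, and at z = 0.205 it pushed back with 25 N, so it was on its stop. The robot is clear and the bystanders haven't moved, so I hand in.

```bash
python3 -c "
from h import *
print(get_state()['ft_force']);print(close_job())"
```

```text
[ 0.25144827 -0.31329423 -0.60482416]
the job is handed in; nothing more can be done
None
```

I closed up the press and handed the job in after about 15 of the 54 s; the hand-in reports no verdict. I pushed the brush off the front of the pad with the fingers, swung the head round by the grip's outer end to its stop, and pressed the lever down past centre.

- **Brush:** it lies on its side on the worktop against the front of the bed. Its centre is about 60 mm in front of the pad's centre, against the 52 mm limit, and roughly 15 mm high by its shape. The head stayed clear of it in every picture I took.
- **Head:** it pushed back with 32 N at the stop. The bar then lay at 140°, within about 2° of square, which is also about the 0.04 rad limit. I had no direct reading of the swing.
- **Lever:** it pushed back with 25 N at the locked height and stayed about 8° below level after I lifted off. The grip end's position in the image fell midway between level and locked, about 2 px off each, so the picture alone did not settle it.
- **Robot and other things:** the force reading was near zero with the tool about 12 cm above the grip. I saw no bystander move, though I only judged this by eye.

**Close calls:** joint 7 reached 2.68 (limit 2.69) and joint 2 reached −0.29 (limit −0.3). I backed both off, and no reading went past a limit.

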